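# Hold a compact shut on the spring scale while its clasp is refitted

### The arm

A 6-joint arm with a two-finger parallel gripper is mounted at the origin on the work surface. World frame = base frame: x ahead of the robot, y to its left, z up, the work surface at z = 0. Lengths are in mm, angles in rad, forces in N, time in s.
With the tool pointing down it reaches from about 275 to 750 mm from the base axis. Payload 10.2 kg.
Tool frame: the origin (TCP) lies midway between the tips of the shut fingers; the grasp point (between the pads) lies 19 mm behind it; z points along the fingers, y is the line along which they close (so a half turn about z gives the same grasp; the last joint's range is limited). The gripper opens to 85 mm and grips with 20 to 120 N. Pads are 22 mm wide; open, the fingers measure 114 mm over their backs; the gripper's body (76 mm by 85 mm) begins 54 mm behind the grasp point. The pads swing forward as they close: fully open they stand 13 mm farther back than shut.
Start: joints at [-1.465, 0.313, 1.498, -0, 1.331, -0.223], TCP at [169.514, -496.887, 231.294] pointing down, gripper open.
Joint ranges: [-2.94, 2.94], [-0.97, 2.17], [0.19, 2.56], [-1.23, 4.37], [0.02, 3.11], [-2.88, 2.88]. Speed limits (rad/s): [2.39, 2.39, 3.01, 3.14, 3.14, 3.14].

### API

Orientations are given as a rotation vector (axis times angle).
In Python, from workcell import env, vision gives the robot as it stands.
- The arm moves only by the tool move_arm, never from a script. Its argument "plan" is a list of rows, each an object of numbers: "rx", "ry", "rz": the turn, a rotation vector about the tool's x, y, z in rad; "x", "y", "z": the shift along the tool's x, y, z in m; "fingers": the finger opening in m, from 0 to 0.0854. A call has 1 to 10 rows; each row shifts and turns the commanded pose from where the row before left it, along the tool's axes as they then stand; what a row does not reach is not made up. A row lasts 1/8 s, in which the tool goes at most 62.5 mm and 10.7 degrees, less where a joint would pass 70% of its speed; a pose out of reach is approached as far as the arm can. A call with a gripper value outside its range is refused whole. The fingers move at their own pace and stop on an object; the grip force is fixed at half the most. Time passes only in rows, so rows that do not move let the fingers close. It gives the time, the measured TCP pose, the force, the opening and the grip force at its end, in the units of the state.
- env.get_state(): the state, without advancing time (a new reading comes with each control period).
- vision.camera(name): name is "scene" or "top" or "wrist"; returns the picture (400x640x3 uint8, blue, green, red); there is no depth.
- vision.camera_model(name): a dict with "fovy" (degrees; the focal length in pixels is half the picture's height over the tangent of half this angle, whatever the lens; pixels are square), "cx", "cy" (the principal point, pixels), "extrinsics" (4x4, takes a point from camera to world coordinates); the wrist camera has in their place "hand_eye" (4x4, takes a point from camera to tool coordinates, whose origin is the TCP and whose axes are the flange's). Camera axes: x right, y down, z forward; pixel columns grow to the right and rows downward; lengths in mm; the calibration is good to about 2 mm. A picture is of the moment at which its call begins: read the wrist's pose just before it. camera_model takes no time and is no camera call.
- env.hand_in(): hands the job in; it is judged then, once.
The state is a dict: "clock": time; "qpos": joint angles; "qvel": joint speeds; "joint_efforts": joint torques, N m; "tcp_pos": TCP position; "eef_rot": TCP orientation; "force": force on the tool from outside, world axes, zero at the start; "torque": the same for the moment, N m; "gripper_width": opening from 0.0 (shut) to 1.0 (fully open); "gripper_force": force on a finger pad.
Only numpy, scipy, OpenCV 4.12 (cv2) and the standard library are available. Lean on these libraries where they do the work, as an engineer would, in place of code of your own. Each camera call takes 0.05 s, during which the arm holds its last target. There are 200 camera calls.

### The job

I want to screw a new clasp onto the rose-gold compact and need a third hand: set the square compact upright in the middle of the spring scale's pan and let go, then press straight down on the middle of its lid with the closed fingertips until the lid is fully shut and the scale's needle stands midway between the two long marks (12 N), never pressing the scale past 20 N. Finish while still holding it pressed like that, steadily, for me to fasten it. Do not drop the compact, and leave the small loose things around where they are.

Things in the scene. Friction and masses are not known exactly. Their poses are not given: they have to be found in the camera images.
- compact: Rose-gold square compact, about 0.13 kg, loose. Base 60 x 60 x 12 mm, flat sides; origin at the centre of its underside, z up. x points to the hinge side, the small clasp button (3 mm proud) is on the -x side. Grip the base by its plain +y and -y sides (60 mm wide; the lid is 2 mm inside them). 18.5 mm high when shut; as found the lid stands ajar, its clasp edge about 34 mm above the underside.
- lid (a joint): Hinge of the compact's lid, rad: 0 fully shut against the base rim, about 0.27 as found (held ajar by a weak spring; about 1.3 N on the lid's middle shuts it). Grows as it opens.
- lid_middle (a point): Middle of the outer (top) face of the compact's 56 x 56 x 6 mm lid: where to press. With the lid shut it is 18.5 mm above the compact's underside; ajar about 26 mm.
- scale: Spring scale, fixed: white housing 120 x 120 x 60 mm, origin at the centre of its underside, z up, under a round flat steel pan on its middle axis. x points to the face with the round dial (25 mm radius). The needle turns clockwise; 12 N is straight up, the two long thick marks are 8 N and 16 N, 43 deg either side. It shows all that the pan carries, compact included.
- pan (a joint): How far the pan has sunk, m: 0 empty, 0.00125 m per newton of load (800 N/m, well damped): 0.010 at 8 N, 0.015 at 12 N, 0.020 at 16 N; bottoms at 0.030. The compact alone sinks it by about 0.0016.
- pan_center (a point): Centre of the upper face of the scale's flat rimless pan (steel disc, 130 mm in diameter, 5 mm thick), 100 mm above the vanity when empty; moves down with the pan.
- curler: Bystander: stainless eyelash curler lying flat, 106 x 52 mm, 6 mm high; origin at its middle.
- jar: Bystander: frosted glass jar with metal lid, 60 mm in diameter, 48 mm high; origin at the underside.
- powder_tin: Bystander: round metal tin with black lid, 50 mm in diameter, 23 mm high; origin at the underside.
- lipstick: Bystander: closed black lipstick tube standing upright, 19 mm in diameter, 74 mm high; origin at the underside.
- polish: Bystander: square nail-polish bottle standing upright, 28 x 28 mm, 70 mm high with its black cap; origin at the underside.
There are look-alikes about, which are no part of the job. What is shaped like the compact but purple is not meant.

How it is judged (in metres and radians):
On the way, in this order (a step that is already met when the one before it is completed fails the run):
1. the compact stands upright in the middle of the pan (within 10 mm), at rest, let go (horizontal distance between compact and pan_center below 0.01 m and distance between compact and pan_center below 0.012 m and angle between compact's own z axis and vertical below 0.08 rad and contact force between the fingers and compact below 0.1 N and linear speed of compact below 0.02 m/s and value of joint pan below 0.005 m), for 0.2 s.
2. the lid is pressed shut with the scale showing 8 to 16 N, steadily (horizontal distance between compact and pan_center below 0.01 m and distance between compact and pan_center below 0.012 m and angle between compact's own z axis and vertical below 0.08 rad and value of joint lid below 0.05 rad and value of joint pan between 0.01 and 0.02 m and contact force between the fingers and compact between 6 and 17 N and contact force between each of the arm, the fingers and scale below 0.5 N), for 0.3 s.
At the end, for the whole second after the job is handed in: The fingers are still pressing on the compact's lid (contact force 6 to 17 N), the lid is shut (under 0.05 rad), the scale shows 8 to 16 N steadily (pan sunk 10 to 20 mm, under 10 mm/s), the compact lies flat on the pan within 10 mm of its centre, and the robot does not touch the scale itself (all of step 2 and velocity of joint pan between -0.01 and 0.01 m/s); the arm keeps its last pose, push and grip.
It fails at once if the scale is pressed past 20 N (value of joint pan above 0.025 m).
It fails at once if the compact is dropped or thrown (moves freely faster than 0.6 m/s) (contact force between the fingers and compact below 0.1 N and linear speed of compact above 0.6 m/s).
It fails at once if a bystander is disturbed (moved 15 mm or tipped) (distance of any of curler, jar, powder_tin, lipstick, polish from where it was at the start of the episode above 0.015 m or angle between any of lipstick, polish, jar's own z axis and vertical above 0.4 rad).
It also fails if it takes over 51 s, if anything falls off the work surface, if the arm or the gripper's body presses on something with over 40 N, if the wrist force passes 120 N, or if a joint passes its speed limit or range.

## Working session

There is one attempt and no reset: what is moved stays moved. The work goes in short steps, Python scripts to look and compute and a tool call to move; the robot and the scene stay as the last step left them, time stands still between calls to the robot, and variables do not carry over. Pictures are saved under pics/ and viewed, at most 10 in all, crops included, and the job is handed in when it is done.

Besides the shell and the picture viewer there is one more tool, called after ">>>" as name(argument=value, ...), one argument or row to a line, values as JSON. move_arm: Moves the arm, as the interface text tells. Its arguments: {"type":"object","properties":{"plan":{"type":"array","items":{"type":"object","properties":{"rx":{"type":"number"},"ry":{"type":"number"},"rz":{"type":"number"},"x":{"type":"number"},"y":{"type":"number"},"z":{"type":"number"},"fingers":{"type":"number"}}}}},"required":["plan"]}

```bash
mkdir -p pics; ls; python3 - <<'E'
from workcell import env, vision
import cv2
print(env.get_state())
for n in("scene","top","wrist"):
    print(n,vision.camera_model(n)); cv2.imwrite(f"pics/{n}0.png",vision.camera(n))
E
```

```text
pics
{'clock': 0.0, 'qpos': array([-1.46540415e+00,  3.13440693e-01,  1.49841581e+00, -1.18757051e-05,
        1.33097869e+00, -2.23410186e-01]), 'qvel': array([-0.00028583, -0.00094964, -0.00069506, -0.00120801,  0.00010692,
       -0.00085387]), 'joint_efforts': array([ 1.00946470e-04, -4.12269688e+01, -2.59741491e+01, -1.97721674e-04,
        4.13898902e-03, -2.40404825e-05]), 'tcp_pos': array([ 169.48182026, -496.63286973,  230.74783808]), 'eef_rot': array([-3.09800805e+00, -5.13959395e-01, -9.69814213e-05]), 'force': array([ 0.70652977,  0.16754445, -0.20522292]), 'torque': array([ 0.05554524,  0.02199469, -0.01657914]), 'gripper_force': 0.0, 'gripper_width': 0.9974060700861608}
scene {'fovy': 43.61455231841268, 'cx': 324.3717603012648, 'cy': 204.7379886259634, 'extrinsics': array([[ 3.35977952e-01,  6.10918881e-01, -7.16866052e-01,
         1.25356205e+03],
       [ 9.41745217e-01, -2.05512967e-01,  2.66233668e-01,
        -3.00325765e+02],
       [ 1.53219053e-02, -7.64553819e-01, -6.44377760e-01,
         6.71522399e+02],
       [ 0.00000000e+00,  0.00000000e+00,  0.00000000e
[... 211 characters left out ...]
02],
       [-9.99980148e-01, -5.53969283e-03, -3.00261219e-03,
        -3.20282293e+01],
       [ 3.74126452e-03, -1.38556584e-01, -9.90347452e-01,
         1.09684473e+03],
       [ 0.00000000e+00,  0.00000000e+00,  0.00000000e+00,
         1.00000000e+00]])}
wrist {'fovy': 59.43220316937322, 'cx': 315.2649791732305, 'cy': 200.76631833021455, 'hand_eye': array([[ 4.44227289e-04, -9.44849184e-01, -3.27505455e-01,
         8.45339288e+01],
       [ 9.99999869e-01,  5.03525890e-04, -9.62695282e-05,
         5.84626085e-01],
       [ 2.55867660e-04, -3.27505369e-01,  9.44849283e-01,
        -1.42350480e+02],
       [ 0.00000000e+00,  0.00000000e+00,  0.00000000e+00,
         1.00000000e+00]])}
```

View pics/top0.png

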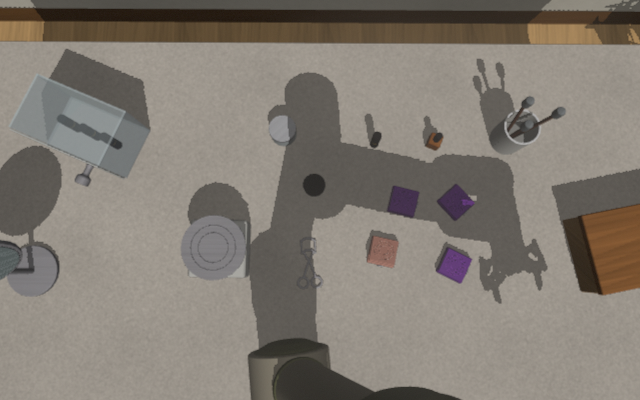

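View pics/scene0.png

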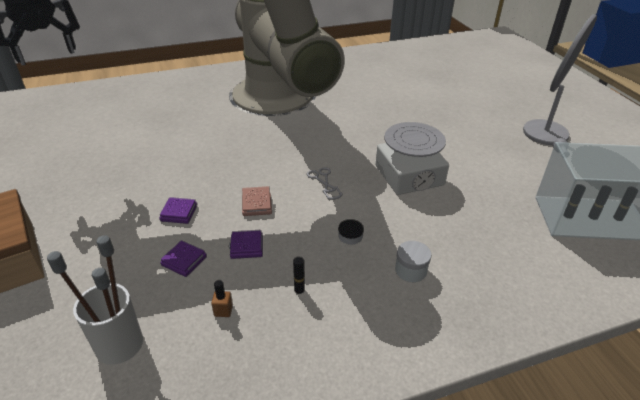

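The rose-gold square stands at (382,251) in top and (256,201) in scene. The purple look-alikes are at top (403,201), (457,202) and (454,265). Only the one at (382,251) is rose-gold. I'll measure it and confirm in an enlarged crop.

```bash
cat > h.py <<'E'
import numpy as np, cv2
from workcell import env, vision
from scipy.spatial.transform import Rotation as R
def T_of(n,s=None):
    m=vision.camera_model(n)
    if n!="wrist": return m,m["extrinsics"]
    T=np.eye(4);T[:3,:3]=R.from_rotvec(s["eef_rot"]).as_matrix();T[:3,3]=s["tcp_pos"]
    return m,T@m["hand_eye"]
def cast(n,px,z,s=None):
    m,T=T_of(n,s); f=200/np.tan(np.radians(m["fovy"]/2))
    px=np.atleast_2d(px).astype(float)
    d=np.c_[(px[:,0]-m["cx"])/f,(px[:,1]-m["cy"])/f,np.ones(len(px))]@T[:3,:3].T
    return T[:3,3]+d*((z-T[2,3])/d[:,2])[:,None]
def proj(n,p,s=None):
    m,T=T_of(n,s); f=200/np.tan(np.radians(m["fovy"]/2))
    q=(np.atleast_2d(p)-T[:3,3])@T[:3,:3]
    return q[:,:2]/q[:,2:]*f+[m["cx"],m["cy"]]
def rose(im):
    h=cv2.cvtColor(im,cv2.COLOR_BGR2HSV)
    m=((h[...,0]<14)|(h[...,0]>172))&(h[...,1]>60)&(h[...,2]>60)
    n,l,st,c=cv2.connectedComponentsWithStats(cv2.morphologyEx(m.astype(np.uint8),cv2.MORPH_CLOSE,np.ones((5,5))))
    return l,st,c
E
python3 - <<'E'
from h import *
t=cv2.imread("pics/top0.png");s=cv2.imread("pics/scene0.png")
l,st,c=rose(t)
for i in range(1,len(st)):
    if st[i,4]>200: print(st[i],c[i],[cast("top",c[i],z)[0].round(1) for z in(0,26)], cv2.minAreaRect(np.argwhere(l==i)[:,::-1].astype(np.float32)))
g=cv2.HoughCircles(cv2.cvtColor(t[190:300,150:280],cv2.COLOR_BGR2GRAY),cv2.HOUGH_GRADIENT,1,200,param1=100,param2=20,minRadius=27,maxRadius=40)
print(g, cast("top",g[0,0,:2]+[150,190],100).round(1) if g is not None else 0)
a=cv2.resize(t[225:280,350:420],None,fx=5.5,fy=5.5,interpolation=cv2.INTER_CUBIC);b=cv2.resize(s[175:230,225:295],None,fx=5.5,fy=5.5,interpolation=cv2.INTER_CUBIC)
cv2.imwrite("pics/crop1.png",np.hstack([a,b]))
E
```

```text
[531  11  79  13 604] [568.94701987  16.88741722] [array([1017.9, -606.9,    0. ]), array([1004. , -593.3,   26. ])] ((570.0009765625, 16.9444637298584), (77.83851623535156, 11.405452728271484), 1.0609116554260254)
[581 204  59  34 624] [608.76121795 218.2724359 ] [array([ 542.5, -665.5,    0. ]), array([ 539.9, -650.5,   26. ])] ((612.4823608398438, 221.1705322265625), (25.489330291748047, 59.22201919555664), 77.47119140625)
[367 236  31  32 740] [382.40135135 251.38918919] [array([ 466.8, -161.9,    0. ]), array([ 465.9, -158.8,   26. ])] ((382.5353088378906, 251.3411865234375), (27.44170379638672, 27.550168991088867), 12.528807640075684)
[593 259  34  25 236] [609.90254237 271.94067797] [array([ 424.6, -659.3,    0. ]), array([ 424.8, -644.4,   26. ])] ((609.7135009765625, 269.7415771484375), (24.55555534362793, 31.239599227905273), 84.5596694946289)
[[[62.5 57.5 32.5]]] [[469.4 189.1 100. ]]
```

View pics/crop1.png

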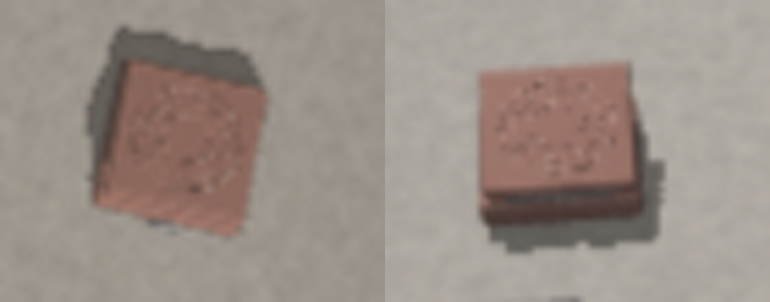

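The crop confirms it: the rose-gold compact is at top (382,251), roughly (466,-159), turned about 12 deg. The lid is ajar but the clasp side isn't clear yet. I'll get a wrist view from above.

```bash
cat >> h.py <<'E'
def delta(pos,yaw_x=None):
    """tool-frame shift to world pos (mm->m) and rz to bring tool x to world yaw (deg)"""
    s=env.get_state(); M=R.from_rotvec(s["eef_rot"]).as_matrix()
    print("tcp",s["tcp_pos"].round(1),"toolx yaw",np.degrees(np.arctan2(M[1,0],M[0,0])).round(2),"tilt",M[:,2].round(4),"t",s["clock"],"F",s["force"].round(2))
    print("shift m",(M.T@(np.array(pos)-s["tcp_pos"])/1000).round(4))
    if yaw_x is not None:
        print("rz (tool z down => negative of yaw change)",np.radians(-((yaw_x-np.degrees(np.arctan2(M[1,0],M[0,0]))+180)%360-180)).round(4))
E
python3 -c "
from h import *
delta([450,-160,230],-11.5)"
```

```text
tcp [ 169.5 -496.7  230.9] toolx yaw 18.84 tilt [-1.e-04  1.e-03 -1.e+00] t 0.15 F [0.27 0.01 0.08]
shift m [ 0.3742 -0.2281  0.0012]
rz (tool z down => negative of yaw change) 0.5295
```

>>> move_arm(
  plan=[
    {"x": 0.0468, "y": -0.0285, "z": 0},
    {"x": 0.0468, "y": -0.0285, "z": 0},
    {"x": 0.0468, "y": -0.0285, "z": 0},
    {"x": 0.0468, "y": -0.0285, "z": 0},
    {"x": 0.0468, "y": -0.0285, "z": 0},
    {"x": 0.0468, "y": -0.0285, "z": 0},
    {"x": 0.0468, "y": -0.0285, "z": 0},
    {"x": 0.0468, "y": -0.0285, "z": 0},
    {"x": 0},
  ],
)

```text
invalid input
```

```bash
python3 - <<'E'
from h import *
delta([450,-160,230],-11.5)
s=env.get_state(); im=vision.camera("wrist"); cv2.imwrite("pics/w1.png",im); np.save("w1.npy",np.r_[s["tcp_pos"],s["eef_rot"]])
print(proj("wrist",[466,-160,0],s))
E
```

```text
tcp [ 169.5 -496.7  230.9] toolx yaw 18.84 tilt [-1.e-04  1.e-03 -1.e+00] t 0.15 F [0.27 0.01 0.08]
shift m [ 0.3742 -0.2281  0.0012]
rz (tool z down => negative of yaw change) 0.5295
[[   6.47274491 -367.33976552]]
```

View pics/w1.png

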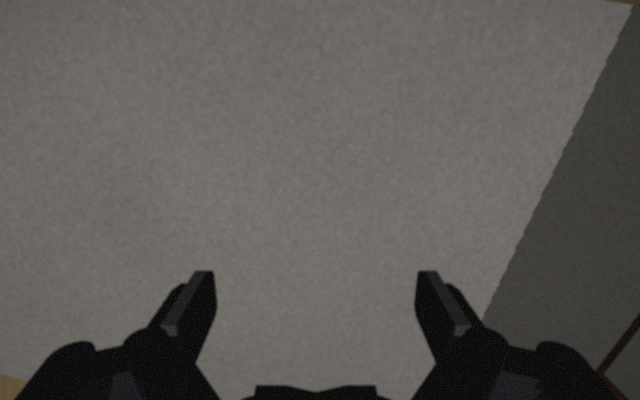

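The move was refused, so the arm is still at its start and the picture shows bare table with the fingers at (205,300) and (430,300). I'll send full rows.

>>> move_arm(
  plan=[
    {"rx": 0, "ry": 0, "rz": 0, "x": 0.0468, "y": -0.0285, "z": 0, "fingers": 0.085},
    {"rx": 0, "ry": 0, "rz": 0, "x": 0.0468, "y": -0.0285, "z": 0, "fingers": 0.085},
    {"rx": 0, "ry": 0, "rz": 0, "x": 0.0468, "y": -0.0285, "z": 0, "fingers": 0.085},
    {"rx": 0, "ry": 0, "rz": 0, "x": 0.0468, "y": -0.0285, "z": 0, "fingers": 0.085},
    {"rx": 0, "ry": 0, "rz": 0, "x": 0.0468, "y": -0.0285, "z": 0, "fingers": 0.085},
    {"rx": 0, "ry": 0, "rz": 0, "x": 0.0468, "y": -0.0285, "z": 0, "fingers": 0.085},
    {"rx": 0, "ry": 0, "rz": 0, "x": 0.0468, "y": -0.0285, "z": 0, "fingers": 0.085},
    {"rx": 0, "ry": 0, "rz": 0, "x": 0.0468, "y": -0.0285, "z": 0, "fingers": 0.085},
    {"rx": 0, "ry": 0, "rz": 0, "x": 0, "y": 0, "z": 0, "fingers": 0.085},
  ],
)

```text
clock: 1.32
tcp_pos: [451.5, -157.6, 231.1]
eef_rot: [-3.097, -0.522, 0.0]
force: [-0.6, -0.7, -0.4]
gripper_width: 0.994
gripper_force: 0.0
```

```bash
python3 - <<'E'
from h import *
delta([450,-160,230],-11.5)
s=env.get_state(); im=vision.camera("wrist"); cv2.imwrite("pics/w2.png",im); np.save("w2.npy",np.r_[s["tcp_pos"],s["eef_rot"]])
print(proj("wrist",[466,-160,0],s))
E
```

```text
tcp [ 451.5 -157.6  231.1] toolx yaw 19.12 tilt [-2.e-04  6.e-04 -1.e+00] t 1.325 F [-0.58 -0.66 -0.39]
shift m [-0.0022  0.0017  0.0011]
rz (tool z down => negative of yaw change) 0.5344
[[321.40561172 149.90222896]]
```

View pics/w2.png

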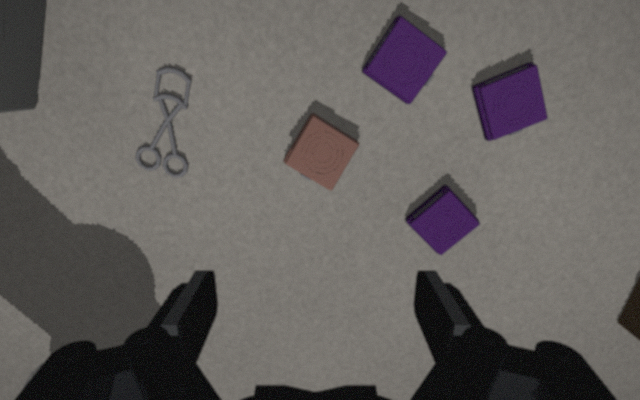

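Compact at (321,150) in the wrist view. The lid's lower-left edge, (285,160) to (333,188), is longer (nearer the camera). With the scene crop, where the lid top isn't foreshortened, this puts the clasp towards the robot (-x) and the hinge towards +x. Next I'll refine the compact's pose and the pan centre.

```bash
python3 - <<'E'
from h import *
v=np.load("w2.npy"); S=dict(tcp_pos=v[:3],eef_rot=v[3:])
def corners(f,near):
    im=cv2.imread(f); l,st,c=rose(im)
    i=min((i for i in range(1,len(st)) if st[i,4]>200),key=lambda i:np.hypot(*(c[i]-near)))
    h=cv2.convexHull(np.argwhere(l==i)[:,::-1].astype(np.int32))
    q=cv2.approxPolyN(h,4)[0] if hasattr(cv2,"approxPolyN") else cv2.boxPoints(cv2.minAreaRect(h))
    print(f,st[i],c[i].round(1)); return q.reshape(-1,2).astype(float)
for n,f,near,s in(("wrist","pics/w2.png",(321,150),S),("top","pics/top0.png",(382,251),None)):
    q=corners(f,near); 
    P0=cast(n,q,26,s); d=np.array([np.cos(np.radians(-11.5)),np.sin(np.radians(-11.5)),0])
    hi=(P0-P0.mean(0))@d>0     # hinge side corners
    P=np.where(hi[:,None],cast(n,q,18.5,s),cast(n,q,33,s))
    print(q.round(1).tolist()); print(P.round(1).tolist(),"mean",P.mean(0).round(1))
    H,C=P[hi].mean(0),P[~hi].mean(0); print("axis deg",np.degrees(np.arctan2(*(H-C)[1::-1])),"len",np.linalg.norm((H-C)[:2]))
    e=np.diff(P[hi],axis=0)[0],np.diff(P[~hi],axis=0)[0]; print("edge yaw",[ (np.degrees(np.arctan2(a[1],a[0]))%180-90).round(1) for a in e],[np.linalg.norm(a).round(1) for a in e])
# pan ellipse
t=cv2.imread("pics/top0.png");g=cv2.GaussianBlur(cv2.cvtColor(t,cv2.COLOR_BGR2GRAY),(3,3),0)
e=cv2.Canny(g,40,100);p=np.argwhere(e)[:,::-1].astype(np.float32)
c=np.array([212.5,247.5]);
for k in range(5):
    r=np.hypot(*(p-c).T); m=abs(r-32)<3 ; E=cv2.fitEllipse(p[m]); c=np.array(E[0])
    
print(E,m.sum(),cast("top",E[0],100).round(1))
E
```

```text
pics/w2.png [ 284  114   75   76 3108] [320.9 152. ]
[[331.0, 190.0], [281.0, 161.0], [312.0, 113.0], [359.0, 143.0]]
[[436.2, -180.3, 33.0], [448.3, -123.3, 33.0], [500.8, -137.6, 18.5], [488.4, -192.2, 18.5]] mean [ 468.4 -158.3   25.8]
axis deg -13.999319408878051 len 53.949678708969714
edge yaw [np.float64(-12.8), np.float64(-11.9)] [np.float64(56.0), np.float64(58.2)]
pics/top0.png [367 236  31  32 740] [382.4 251.4]
[[393.0, 268.0], [366.0, 262.0], [372.0, 235.0], [398.0, 241.0]]
[[430.7, -180.1, 33.0], [443.1, -122.9, 33.0], [501.4, -137.5, 18.5], [488.7, -193.7, 18.5]] mean [ 466.  -158.5   25.8]
axis deg -13.667623325771599 len 59.84220962754164
edge yaw [np.float64(-12.7), np.float64(-12.2)] [np.float64(57.6), np.float64(58.5)]
((212.8892059326172, 247.5621795654297), (64.5958251953125, 66.17864227294922), 66.15520477294922) 246 [[469.3 188.3 100. ]]
```

>>> move_arm(
  plan=[
    {"rx": 0, "ry": 0, "rz": 0.138, "x": 0, "y": 0, "z": 0.03, "fingers": 0.085},
    {"rx": 0, "ry": 0, "rz": 0.138, "x": 0, "y": 0, "z": 0.03, "fingers": 0.085},
    {"rx": 0, "ry": 0, "rz": 0.138, "x": 0, "y": 0, "z": 0.03, "fingers": 0.085},
    {"rx": 0, "ry": 0, "rz": 0.138, "x": 0, "y": 0, "z": 0.03, "fingers": 0.085},
    {"rx": 0, "ry": 0, "rz": 0, "x": 0, "y": 0, "z": 0, "fingers": 0.085},
  ],
)

```text
clock: 2.0
tcp_pos: [448.8, -160.6, 110.0]
eef_rot: [-3.12, 0.35, 0.006]
force: [0.3, 0.4, -0.2]
gripper_width: 0.991
gripper_force: 0.0
```

```bash
python3 -c "
from h import *
delta([467.2,-159,-2],-12.5)"
```

```text
tcp [ 448.8 -160.6  110. ] toolx yaw -12.81 tilt [-0.0035  0.0021 -1.    ] t 2.0 F [ 0.33  0.42 -0.23]
shift m [ 0.018  -0.0055  0.1119]
rz (tool z down => negative of yaw change) -0.0054
```

>>> move_arm(
  plan=[
    {"rx": 0, "ry": 0, "rz": -0.005, "x": 0.018, "y": -0.0055, "z": 0.03, "fingers": 0.085},
    {"rx": 0, "ry": 0, "rz": 0, "x": 0, "y": 0, "z": 0.03, "fingers": 0.085},
    {"rx": 0, "ry": 0, "rz": 0, "x": 0, "y": 0, "z": 0.025, "fingers": 0.085},
    {"rx": 0, "ry": 0, "rz": 0, "x": 0, "y": 0, "z": 0.015, "fingers": 0.085},
    {"rx": 0, "ry": 0, "rz": 0, "x": 0, "y": 0, "z": 0.01, "fingers": 0.085},
    {"rx": 0, "ry": 0, "rz": 0, "x": 0, "y": 0, "z": 0, "fingers": 0.085},
  ],
)

```text
clock: 2.75
tcp_pos: [469.1, -159.1, 1.5]
eef_rot: [3.123, -0.341, 0.0]
force: [-0.0, -0.0, 1.2]
gripper_width: 0.994
gripper_force: 0.0
```

```bash
python3 - <<'E'
from h import *
delta([467.2,-159,-2],-12.5)
s=env.get_state(); im=vision.camera("wrist")
cv2.imwrite("pics/w3.png",im)
E
```

```text
tcp [ 469.1 -159.1    1.5] toolx yaw -12.47 tilt [ 0.e+00 -1.e-04 -1.e+00] t 2.75 F [-0.01 -0.04  1.18]
shift m [-0.0019  0.0003  0.0035]
rz (tool z down => negative of yaw change) 0.0004
```

View pics/w3.png

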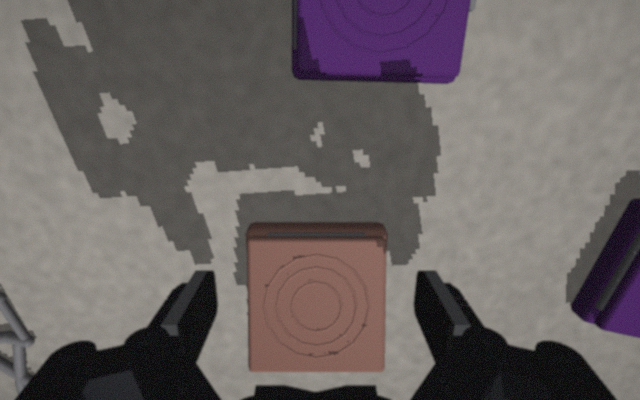

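The compact sits centred between the open fingers, at (317,300), with the hinge up (+x) at (317,232). I'll go down a little and close on it.

>>> move_arm(
  plan=[
    {"rx": 0, "ry": 0, "rz": 0, "x": -0.002, "y": 0, "z": 0.003, "fingers": 0.085},
    {"rx": 0, "ry": 0, "rz": 0, "x": 0, "y": 0, "z": 0, "fingers": 0.07},
    {"rx": 0, "ry": 0, "rz": 0, "x": 0, "y": 0, "z": 0, "fingers": 0.06},
    {"rx": 0, "ry": 0, "rz": 0, "x": 0, "y": 0, "z": 0, "fingers": 0.05},
    {"rx": 0, "ry": 0, "rz": 0, "x": 0, "y": 0, "z": 0, "fingers": 0.05},
    {"rx": 0, "ry": 0, "rz": 0, "x": 0, "y": 0, "z": 0, "fingers": 0.05},
  ],
)

```text
clock: 3.55
tcp_pos: [467.2, -158.6, -0.9]
eef_rot: [3.123, -0.342, 0.001]
force: [-4.0, 0.8, 9.1]
gripper_width: 0.681
gripper_force: 64.0
```

>>> move_arm(
  plan=[
    {"rx": 0, "ry": 0, "rz": 0, "x": 0, "y": 0, "z": -0.005, "fingers": 0.05},
    {"rx": 0, "ry": 0, "rz": 0, "x": 0, "y": 0, "z": -0.01, "fingers": 0.05},
    {"rx": 0, "ry": 0, "rz": 0, "x": 0, "y": 0, "z": -0.015, "fingers": 0.05},
    {"rx": 0, "ry": 0, "rz": 0, "x": 0, "y": 0, "z": 0, "fingers": 0.05},
  ],
)

```text
clock: 4.05
tcp_pos: [467.8, -158.8, 29.7]
eef_rot: [3.122, -0.342, 0.004]
force: [0.2, 0.5, -2.2]
gripper_width: 0.683
gripper_force: 65.0
```

```bash
python3 - <<'E'
from h import *
delta([467.2,-159,-2],-12.5)
print(env.get_state()["gripper_force"])
w=vision.camera("wrist"); s=vision.camera("scene"); cv2.imwrite("pics/w4.png",np.hstack([cv2.resize(w[150:,120:520],(400,250)),cv2.resize(s[140:240,190:350],(400,250))]))
E
```

```text
tcp [ 467.8 -158.8   29.7] toolx yaw -12.5 tilt [ 0.0024 -0.0015 -1.    ] t 4.05 F [ 0.15  0.53 -2.21]
shift m [-0.0006  0.0003  0.0317]
rz (tool z down => negative of yaw change) 0.0
65.03961324691772
```

View pics/w4.png

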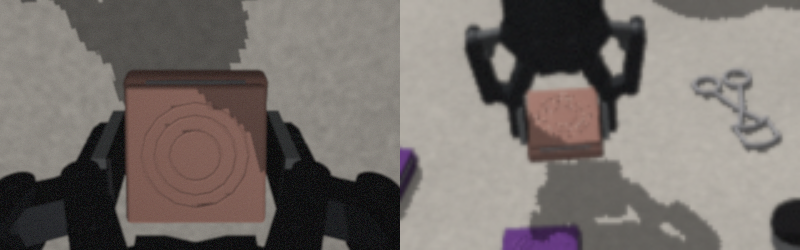

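>>> move_arm(
  plan=[
    {"rx": 0, "ry": 0, "rz": 0, "x": 0, "y": 0, "z": -0.02, "fingers": 0.05},
    {"rx": 0, "ry": 0, "rz": 0, "x": 0, "y": 0, "z": -0.03, "fingers": 0.05},
    {"rx": 0, "ry": 0, "rz": 0, "x": 0, "y": 0, "z": -0.03, "fingers": 0.05},
    {"rx": 0, "ry": 0, "rz": 0, "x": 0, "y": 0, "z": -0.03, "fingers": 0.05},
    {"rx": 0, "ry": 0, "rz": 0, "x": 0, "y": 0, "z": -0.01, "fingers": 0.05},
    {"rx": 0, "ry": 0, "rz": 0, "x": -0.004, "y": -0.02, "z": 0, "fingers": 0.05},
    {"rx": 0, "ry": 0, "rz": 0, "x": -0.008, "y": -0.035, "z": 0, "fingers": 0.05},
    {"rx": 0, "ry": 0, "rz": 0, "x": -0.009, "y": -0.042, "z": 0, "fingers": 0.05},
    {"rx": 0, "ry": 0, "rz": 0, "x": -0.009, "y": -0.042, "z": 0, "fingers": 0.05},
    {"rx": 0, "ry": 0, "rz": 0, "x": -0.009, "y": -0.042, "z": 0, "fingers": 0.05},
  ],
)

```text
clock: 5.4
tcp_pos: [467.0, 29.2, 146.8]
eef_rot: [-3.123, 0.342, 0.004]
force: [0.9, 0.2, -1.7]
gripper_width: 0.678
gripper_force: 65.0
```

>>> move_arm(
  plan=[
    {"rx": 0, "ry": 0, "rz": 0, "x": -0.009, "y": -0.042, "z": 0, "fingers": 0.05},
    {"rx": 0, "ry": 0, "rz": 0, "x": -0.009, "y": -0.042, "z": 0, "fingers": 0.05},
    {"rx": 0, "ry": 0, "rz": 0, "x": -0.008, "y": -0.035, "z": 0, "fingers": 0.05},
    {"rx": 0, "ry": 0, "rz": 0, "x": -0.005, "y": -0.02, "z": 0, "fingers": 0.05},
    {"rx": 0, "ry": 0, "rz": 0, "x": 0, "y": 0, "z": 0, "fingers": 0.05},
  ],
)

```text
clock: 6.02
tcp_pos: [466.6, 170.8, 146.8]
eef_rot: [3.123, -0.338, -0.004]
force: [0.0, -0.7, -2.4]
gripper_width: 0.683
gripper_force: 65.0
```

```bash
python3 - <<'E'
from h import *
delta([469.3,188.3,110],-12.5)
s=env.get_state();w=vision.camera("wrist"); t=vision.camera("top");cv2.imwrite("pics/w5.png",w);cv2.imwrite("pics/t5.png",t);np.save("w5.npy",np.r_[s["tcp_pos"],s["eef_rot"]])
cv2.imwrite("pics/v5.png",np.hstack([cv2.resize(w,(480,300)),cv2.resize(t[190:310,150:270],(300,300))]))
print(proj("wrist",[469.3,188.3,100],s))
E
```

```text
tcp [466.6 170.8 146.8] toolx yaw -12.35 tilt [-2.8e-03 -2.0e-04 -1.0e+00] t 6.025 F [ 0.04 -0.67 -2.38]
shift m [-0.001  -0.0177  0.0368]
rz (tool z down => negative of yaw change) 0.0026
[[284.39065767 233.11586008]]
```

View pics/v5.png

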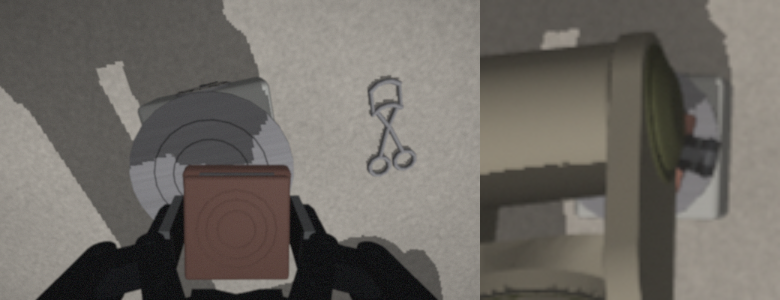

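The compact is held level, and the pan's rim shows at x 131–293 and top y 92 in the reduced wrist view. I'll check the calibration against those edges.

```bash
python3 - <<'E'
from h import *
v=np.load("w5.npy"); S=dict(tcp_pos=v[:3],eef_rot=v[3:])
a=np.linspace(0,2*np.pi,361); C=np.c_[469.3+65*np.cos(a),188.3+65*np.sin(a),0*a+100]
q=proj("wrist",C,S)*.75; print("rim pred L,R,top",q[:,0].min(),q[:,0].max(),q[:,1].min())
M=R.from_rotvec(v[3:]).as_matrix()
for off in (-3,0,3):
    for x,z in((30,12),(30,18.5),(28,18.5),(-26,34)):
        p=v[:3]+M@np.array([x+off,0,0])+[0,0,1+z]; print(off,x,z,(proj("wrist",p,S)*.75).round(1))
g=cv2.cvtColor(cv2.imread("pics/w5.png"),cv2.COLOR_BGR2GRAY)
print(g[205:245,315].tolist(), g[355:390,315].tolist())
E
```

```text
rim pred L,R,top 129.9554896198475 296.09296694118916 90.67315978249793
-3 30 12 [[235.6 173.5]]
-3 30 18.5 [[235.5 178.7]]
-3 28 18.5 [[235.6 182.2]]
-3 -26 34 [[235.5 287.8]]
0 30 12 [[235.6 168.3]]
0 30 18.5 [[235.5 173.3]]
0 28 18.5 [[235.5 176.9]]
0 -26 34 [[235.5 283.4]]
3 30 12 [[235.6 163.1]]
3 30 18.5 [[235.5 167.9]]
3 28 18.5 [[235.5 171.5]]
3 -26 34 [[235.5 278.9]]
[79, 80, 73, 76, 73, 77, 77, 73, 80, 76, 74, 68, 78, 81, 80, 68, 54, 51, 54, 51, 55, 65, 60, 63, 62, 62, 64, 66, 63, 57, 55, 61, 69, 71, 75, 78, 82, 81, 80, 86] [73, 70, 72, 76, 73, 74, 69, 73, 76, 72, 74, 71, 75, 73, 70, 74, 74, 96, 129, 145, 147, 146, 144, 145, 149, 150, 149, 146, 150, 148, 150, 144, 146, 148, 146]
```

>>> move_arm(
  plan=[
    {"rx": 0, "ry": 0, "rz": 0, "x": -0.002, "y": -0.009, "z": 0, "fingers": 0.05},
    {"rx": 0, "ry": 0, "rz": 0, "x": -0.002, "y": -0.009, "z": 0, "fingers": 0.05},
    {"rx": 0, "ry": 0, "rz": 0, "x": 0, "y": 0, "z": 0.01, "fingers": 0.05},
    {"rx": 0, "ry": 0, "rz": 0, "x": 0, "y": 0, "z": 0.015, "fingers": 0.05},
    {"rx": 0, "ry": 0, "rz": 0, "x": 0, "y": 0, "z": 0.01, "fingers": 0.05},
    {"rx": 0, "ry": 0, "rz": 0, "x": 0, "y": 0, "z": 0.005, "fingers": 0.05},
    {"rx": 0, "ry": 0, "rz": 0, "x": 0, "y": 0, "z": 0, "fingers": 0.05},
    {"rx": 0, "ry": 0, "rz": 0, "x": 0, "y": 0, "z": 0, "fingers": 0.05},
  ],
)

```text
clock: 7.12
tcp_pos: [468.2, 187.6, 108.6]
eef_rot: [-3.123, 0.342, -0.001]
force: [-0.0, 0.1, -1.9]
gripper_width: 0.683
gripper_force: 65.0
```

```bash
python3 -c "
from h import *
delta([466.6,189,100],-12.5)"
```

```text
tcp [468.2 187.6 108.6] toolx yaw -12.51 tilt [ 7.e-04  1.e-04 -1.e+00] t 7.125 F [-0.    0.06 -1.91]
shift m [-0.0019 -0.001   0.0086]
rz (tool z down => negative of yaw change) -0.0001
```

>>> move_arm(
  plan=[
    {"rx": 0, "ry": 0, "rz": 0, "x": -0.002, "y": -0.001, "z": 0.004, "fingers": 0.05},
    {"rx": 0, "ry": 0, "rz": 0, "x": 0, "y": 0, "z": 0.003, "fingers": 0.05},
    {"rx": 0, "ry": 0, "rz": 0, "x": 0, "y": 0, "z": 0.001, "fingers": 0.05},
    {"rx": 0, "ry": 0, "rz": 0, "x": 0, "y": 0, "z": 0, "fingers": 0.05},
    {"rx": 0, "ry": 0, "rz": 0, "x": 0, "y": 0, "z": 0, "fingers": 0.05},
  ],
)

```text
clock: 7.75
tcp_pos: [466.3, 189.0, 100.4]
eef_rot: [-3.123, 0.342, -0.0]
force: [0.3, -0.6, -2.2]
gripper_width: 0.676
gripper_force: 65.0
```

>>> move_arm(
  plan=[
    {"rx": 0, "ry": 0, "rz": 0, "x": 0, "y": 0, "z": 0.0015, "fingers": 0.05},
    {"rx": 0, "ry": 0, "rz": 0, "x": 0, "y": 0, "z": 0, "fingers": 0.05},
    {"rx": 0, "ry": 0, "rz": 0, "x": 0, "y": 0, "z": 0, "fingers": 0.05},
  ],
)

```text
clock: 8.12
tcp_pos: [466.3, 189.0, 98.8]
eef_rot: [3.123, -0.342, -0.0]
force: [0.4, -1.1, -1.0]
gripper_width: 0.679
gripper_force: 65.0
```

>>> move_arm(
  plan=[
    {"rx": 0, "ry": 0, "rz": 0, "x": 0, "y": 0, "z": 0.001, "fingers": 0.05},
    {"rx": 0, "ry": 0, "rz": 0, "x": 0, "y": 0, "z": 0, "fingers": 0.05},
    {"rx": 0, "ry": 0, "rz": 0, "x": 0, "y": 0, "z": 0, "fingers": 0.05},
  ],
)

```text
clock: 8.5
tcp_pos: [466.3, 189.0, 97.9]
eef_rot: [-3.123, 0.342, -0.0]
force: [0.2, 1.5, -0.6]
gripper_width: 0.677
gripper_force: 65.1
```

The weight is now mostly on the pan, so I'll release gently.

>>> move_arm(
  plan=[
    {"rx": 0, "ry": 0, "rz": 0, "x": 0, "y": 0, "z": 0, "fingers": 0.062},
    {"rx": 0, "ry": 0, "rz": 0, "x": 0, "y": 0, "z": 0, "fingers": 0.068},
    {"rx": 0, "ry": 0, "rz": 0, "x": 0, "y": 0, "z": 0, "fingers": 0.076},
    {"rx": 0, "ry": 0, "rz": 0, "x": 0, "y": 0, "z": 0, "fingers": 0.085},
    {"rx": 0, "ry": 0, "rz": 0, "x": 0, "y": 0, "z": 0, "fingers": 0.085},
    {"rx": 0, "ry": 0, "rz": 0, "x": 0, "y": 0, "z": 0, "fingers": 0.085},
  ],
)

```text
clock: 9.25
tcp_pos: [466.2, 189.0, 97.8]
eef_rot: [-3.123, 0.342, 0.0]
force: [1.2, -0.4, 0.4]
gripper_width: 0.997
gripper_force: 0.0
```

>>> move_arm(
  plan=[
    {"rx": 0, "ry": 0, "rz": 0, "x": 0, "y": 0, "z": -0.01, "fingers": 0.085},
    {"rx": 0, "ry": 0, "rz": 0, "x": 0, "y": 0, "z": -0.02, "fingers": 0.085},
    {"rx": 0, "ry": 0, "rz": 0, "x": 0, "y": 0, "z": -0.03, "fingers": 0.085},
    {"rx": 0, "ry": 0, "rz": 0, "x": 0, "y": 0, "z": -0.03, "fingers": 0.085},
    {"rx": 0, "ry": 0, "rz": 0, "x": 0, "y": 0, "z": -0.01, "fingers": 0.085},
    {"rx": 0, "ry": 0, "rz": 0, "x": 0, "y": 0, "z": 0, "fingers": 0.085},
  ],
)

```text
clock: 10.0
tcp_pos: [466.2, 189.0, 197.9]
eef_rot: [-3.123, 0.342, -0.001]
force: [-0.2, -0.3, 0.2]
gripper_width: 0.994
gripper_force: 0.0
```

```bash
python3 - <<'E'
from h import *
delta([469.3,188.3,130],-12.5)
s=env.get_state();w=vision.camera("wrist"); t=vision.camera("scene");cv2.imwrite("pics/w6.png",w);cv2.imwrite("pics/s6.png",t);np.save("w6.npy",np.r_[s["tcp_pos"],s["eef_rot"]])
cv2.imwrite("pics/v6.png",np.hstack([cv2.resize(w,(480,300)),cv2.resize(t[90:200,365:475],(300,300),interpolation=cv2.INTER_CUBIC)]))
E
```

```text
tcp [466.2 189.  197.9] toolx yaw -12.5 tilt [ 5.e-04  1.e-04 -1.e+00] t 10.0 F [-0.16 -0.27  0.23]
shift m [0.0031 0.0001 0.0679]
rz (tool z down => negative of yaw change) -0.0
```

View pics/v6.png

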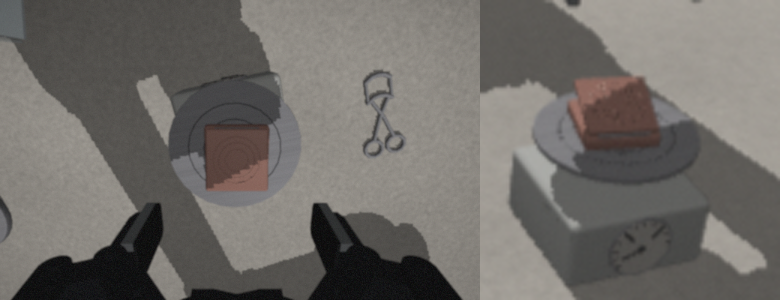

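It stands on the pan with the lid ajar, at (237,158) in the wrist part, and the needle is low. I'll measure the centring and the lid middle.

```bash
python3 - <<'E'
from h import *
v=np.load("w6.npy"); S=dict(tcp_pos=v[:3],eef_rot=v[3:]); M=R.from_rotvec(v[3:]).as_matrix()
im=cv2.imread("pics/w6.png")
hsv=cv2.cvtColor(im,cv2.COLOR_BGR2HSV); m=(((hsv[...,0]<14)|(hsv[...,0]>172))&(hsv[...,1]>60)).astype(np.uint8); m[:, :250]=0;m[:,380:]=0;m[:140]=0;m[280:]=0
m=cv2.morphologyEx(m,cv2.MORPH_OPEN,np.ones((3,3)))
x,y,w,h=cv2.boundingRect(m); print(x,y,w,h)
zb=98.4
for name,px,z in(("base hinge edge",(x+w/2,y),zb+12),("lid clasp edge",(x+w/2,y+h),zb+33),("lid mid-rings",(317,211),zb+26)):
    p=cast("wrist",[px],z,S)[0]; print(name,p.round(1),"tool:",(M.T@(p-v[:3])).round(1))
g=cv2.Canny(cv2.GaussianBlur(cv2.cvtColor(im,cv2.COLOR_BGR2GRAY),(3,3),0),30,80); p=np.argwhere(g)[:,::-1]
P=cast("wrist",p,zb,S); c=np.array([469.3,188.3])
for k in range(8):
    r=np.linalg.norm(P[:,:2]-c,axis=1); mm=abs(r-65)<3
    A=np.c_[2*P[mm,:2],np.ones(mm.sum())]; s=np.linalg.lstsq(A,(P[mm,:2]**2).sum(1),rcond=None)[0]; c=s[:2]
print("pan",c.round(1),mm.sum(),"R",np.sqrt(s[2]+c@c),"tool",(M.T@(np.r_[c,zb]-v[:3])).round(1))
E
```

```text
273 166 85 88
base hinge edge [495.3 182.  110.4] tool: [29.8  0.6 87.5]
lid clasp edge [441.6 193.8 131.4] tool: [-25.1   0.7  66.5]
lid mid-rings [468.7 186.8 124.4] tool: [ 2.9  1.6 73.5]
pan [470.7 189.9] 553 R 65.12282752020239 tool [ 4.1 -1.8 99.5]
```

The compact is about 3 mm off the pan's centre, well inside tolerance. I'll close the fingers above the lid middle and come down.

>>> move_arm(
  plan=[
    {"rx": 0, "ry": 0, "rz": 0, "x": 0.001, "y": 0.0005, "z": 0, "fingers": 0.04},
    {"rx": 0, "ry": 0, "rz": 0, "x": 0, "y": 0, "z": 0, "fingers": 0},
    {"rx": 0, "ry": 0, "rz": 0, "x": 0, "y": 0, "z": 0, "fingers": 0},
    {"rx": 0, "ry": 0, "rz": 0, "x": 0, "y": 0, "z": 0, "fingers": 0},
    {"rx": 0, "ry": 0, "rz": 0, "x": 0, "y": 0, "z": 0.02, "fingers": 0},
    {"rx": 0, "ry": 0, "rz": 0, "x": 0, "y": 0, "z": 0.02, "fingers": 0},
    {"rx": 0, "ry": 0, "rz": 0, "x": 0, "y": 0, "z": 0.02, "fingers": 0},
    {"rx": 0, "ry": 0, "rz": 0, "x": 0, "y": 0, "z": 0, "fingers": 0},
    {"rx": 0, "ry": 0, "rz": 0, "x": 0, "y": 0, "z": 0, "fingers": 0},
  ],
)

```text
clock: 11.22
tcp_pos: [467.5, 188.4, 138.6]
eef_rot: [-3.123, 0.342, -0.002]
force: [-0.7, 0.2, 0.5]
gripper_width: 0.002
gripper_force: 0.0
```

>>> move_arm(
  plan=[
    {"rx": 0, "ry": 0, "rz": 0, "x": 0, "y": 0, "z": 0.004, "fingers": 0},
    {"rx": 0, "ry": 0, "rz": 0, "x": 0, "y": 0, "z": 0.004, "fingers": 0},
    {"rx": 0, "ry": 0, "rz": 0, "x": 0, "y": 0, "z": 0.004, "fingers": 0},
    {"rx": 0, "ry": 0, "rz": 0, "x": 0, "y": 0, "z": 0.004, "fingers": 0},
    {"rx": 0, "ry": 0, "rz": 0, "x": 0, "y": 0, "z": 0.003, "fingers": 0},
    {"rx": 0, "ry": 0, "rz": 0, "x": 0, "y": 0, "z": 0.003, "fingers": 0},
    {"rx": 0, "ry": 0, "rz": 0, "x": 0, "y": 0, "z": 0, "fingers": 0},
    {"rx": 0, "ry": 0, "rz": 0, "x": 0, "y": 0, "z": 0, "fingers": 0},
  ],
)

```text
clock: 12.22
tcp_pos: [467.1, 188.3, 115.9]
eef_rot: [-3.123, 0.342, -0.0]
force: [-0.7, -0.3, 1.1]
gripper_width: -0.002
gripper_force: 0.6
```

>>> move_arm(
  plan=[
    {"rx": 0, "ry": 0, "rz": 0, "x": 0, "y": 0, "z": 0.002, "fingers": 0},
    {"rx": 0, "ry": 0, "rz": 0, "x": 0, "y": 0, "z": 0.002, "fingers": 0},
    {"rx": 0, "ry": 0, "rz": 0, "x": 0, "y": 0, "z": 0.002, "fingers": 0},
    {"rx": 0, "ry": 0, "rz": 0, "x": 0, "y": 0, "z": 0, "fingers": 0},
    {"rx": 0, "ry": 0, "rz": 0, "x": 0, "y": 0, "z": 0, "fingers": 0},
    {"rx": 0, "ry": 0, "rz": 0, "x": 0, "y": 0, "z": 0, "fingers": 0},
  ],
)

```text
clock: 12.98
tcp_pos: [467.2, 188.4, 110.0]
eef_rot: [-3.123, 0.342, -0.001]
force: [-1.6, 0.3, 5.1]
gripper_width: -0.004
gripper_force: 2.6
```

>>> move_arm(
  plan=[
    {"rx": 0, "ry": 0, "rz": 0, "x": 0, "y": 0, "z": 0.002, "fingers": 0},
    {"rx": 0, "ry": 0, "rz": 0, "x": 0, "y": 0, "z": 0.002, "fingers": 0},
    {"rx": 0, "ry": 0, "rz": 0, "x": 0, "y": 0, "z": 0.002, "fingers": 0},
    {"rx": 0, "ry": 0, "rz": 0, "x": 0, "y": 0, "z": 0.0005, "fingers": 0},
    {"rx": 0, "ry": 0, "rz": 0, "x": 0, "y": 0, "z": 0, "fingers": 0},
    {"rx": 0, "ry": 0, "rz": 0, "x": 0, "y": 0, "z": 0, "fingers": 0},
    {"rx": 0, "ry": 0, "rz": 0, "x": 0, "y": 0, "z": 0, "fingers": 0},
    {"rx": 0, "ry": 0, "rz": 0, "x": 0, "y": 0, "z": 0, "fingers": 0},
    {"rx": 0, "ry": 0, "rz": 0, "x": 0, "y": 0, "z": 0, "fingers": 0},
  ],
)

```text
clock: 14.1
tcp_pos: [467.3, 188.4, 104.0]
eef_rot: [-3.123, 0.342, -0.001]
force: [-3.5, 0.4, 9.5]
gripper_width: 0.001
gripper_force: 5.0
```

```bash
python3 - <<'E'
from h import *
delta([467.2,188.4,103.5])
F=[]
for i in range(4): t=vision.camera("scene"); F.append(env.get_state()["force"])
print(np.round(F,1).tolist()); w=vision.camera("wrist")
cv2.imwrite("pics/v7.png",np.hstack([cv2.resize(w[:,120:520],(400,400)),cv2.resize(t[100:200,365:465],(400,400),interpolation=cv2.INTER_CUBIC)]))
E
```

```text
tcp [467.3 188.4 104. ] toolx yaw -12.49 tilt [ 7.e-04  1.e-04 -1.e+00] t 14.1 F [-3.47  0.37  9.49]
shift m [-0.0001  0.      0.0005]
[[-3.6, 0.2, 9.8], [-2.6, -0.5, 9.8], [-2.8, 0.3, 10.0], [-2.6, 0.0, 9.5]]
```

View pics/v7.png

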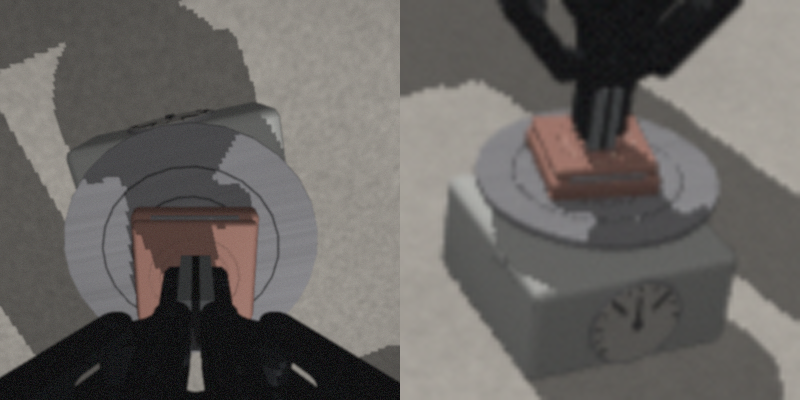

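The needle at (638,305) stands about straight up, midway between the long marks. The lid is shut and flat, and the push is steady at about 9.7 N plus the compact's weight. Handing in.

```bash
python3 -c "
from workcell import env
print(env.hand_in())"
```

```text
the job is handed in; nothing more can be done
None
```

The rose-gold compact is upright on the pan, about 3 mm off its centre, its lid held shut by the closed fingertips with the scale steady at about 11–12 N; I handed the job in like that and got no verdict back.

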